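# Set the leak-test piston at its mark

### The arm

A 6-joint arm with a two-finger parallel gripper is mounted at the origin on the work surface. World frame = base frame: x ahead of the robot, y to its left, z up, the work surface at z = 0. Lengths are in m, angles in degrees, forces in N, time in s.
With the tool pointing down it reaches from about 0.4 to 0.825 m from the base axis. Payload 7 kg.
Tool frame: the origin (TCP) lies between the finger pads; the fingertips stand 25 mm ahead of it and the grasp point (between the pads) lies 6 mm ahead of it; z points along the fingers, y is the line along which they close (so a half turn about z gives the same grasp; the last joint's range is limited). The gripper opens to 88 mm and grips with 3 to 60 N. Pads are 19 mm wide; open, the fingers measure 130 mm over their backs; the gripper's body (78 mm by 193 mm) begins 47 mm behind the grasp point.
Start: joints at [82.855, 20.546, 0.682, 0, -70.136, -16.507], TCP at [0.271, 0.618, 0.252] pointing down, gripper open.
Joint ranges: [-176.03, 176.03], [-82.01, 121.73], [-58.28, 71.71], [-173.87, 95.51], [-174.79, -0.11], [-173.66, 173.66]. Speed limits (degrees/s): [136.94, 136.94, 172.46, 180, 180, 180].

### API

Orientations are given as [roll, pitch, yaw] about the fixed x, y, z axes, in that order (R = Rz(yaw) Ry(pitch) Rx(roll)).
In Python, from plant import ctrl gives the robot as it stands.
- The arm moves only by the shell command python3 drive.py 'ROWS'. ROWS is a JSON list of rows, 1 to 8 of them, each of 5 numbers: dx, dy, dz in m, then a turn about the tool's z in degrees, then the finger opening in m; each row is the pose to reach, as a shift and turn from the pose commanded when the command began, along the tool's axes at that moment; what a row does not reach only later rows make up. A row lasts 1/8 s, in which the tool goes at most 0.0625 m and 10.7 degrees, less where a joint would pass 70% of its speed; a pose out of reach is approached as far as the arm can. The fingers move at their own pace and stop on an object; the grip force is fixed at half the most. Time passes only in rows, so rows that do not move let the fingers close. It prints the time, the measured TCP pose, the force, the opening and the grip force at its end. Input that does not fit is refused with a message, and nothing moves.
- ctrl.get_obs(): the state, without advancing time (a new reading comes with each control period).
- ctrl.snapshot(name): name is "scene" or "top"; returns a dict with "frame" (480x640x3 uint8, red, green, blue), "z_map" (480x640 float32, m along the optical axis (not along the pixel's ray), 0 where there is no reading), "fovy" (degrees; the focal length in pixels is half the picture's height over the tangent of half this angle, whatever the lens; pixels are square), "cx", "cy" (the principal point, pixels), "k1" (the pictures are not rectified: a ray, as slopes to the right and down, at radius r is drawn at 1 + k1 r^2 times it, then the intrinsics apply), "R" (3x3) and "t" (3): a world point X has camera coordinates R X + t. Camera axes: x right, y down, z forward; pixel columns grow to the right and rows downward; lengths in m; the calibration is good to about 2 mm. A picture is of the moment at which its call begins.
- ctrl.close_job(): hands the job in; it is judged then, once.
The state is a dict: "clock": time; "joint_pos": joint angles; "qvel": joint speeds; "tau": joint torques, N m; "tool_pos": TCP position; "orientation": TCP orientation; "force": force on the tool from outside, world axes, zero at the start; "moment": the same for the moment, N m; "opening": finger opening in m; "gripper_force": force on a finger pad.
Only numpy, scipy, OpenCV 4.12 (cv2) and the standard library are available. Lean on these libraries where they do the work, as an engineer would, in place of code of your own. Each camera call takes 0.05 s, during which the arm holds its last target. There are 200 camera calls.

### The job

Turn the test stand's turntable, the disc with the upright handle, a quarter turn counter-clockwise until it clicks into its detent and the piston rod stands clear of the steel keeper plate. Then grip the rod, which ends in a black knob, and draw it straight up 40 mm and no farther, without wrenching it in its bore, so that the groove round the rod is level with the bore's mouth, the turntable staying in its detent. Finish while still holding it there: the program ends with the rod in the gripper, and the jar, the valve box and the hose adapter left where they are.

Things in the scene. Friction and masses are not known exactly. Their poses are not given: they have to be found in the camera images.
- turntable (a joint): angle of the turntable, a level aluminium disc of 220 mm diameter, top 36 mm above the bench; grows counter-clockwise seen from above. Starts at 0, the rod under the keeper. Detent at 1.571: a sprung ball drops between two bumps on the rim; getting in over the first bump, just before it, takes up to about 8 N at the handle. Hard stop at 1.60. Light friction: it stays where left.
- turn_axis (a point): on the turntable's vertical turning axis, in the disc's top face, 36 mm above the bench. Axes of the fixed stand: z up, +y towards the keeper's post. The stand's round grey base has a radius of 125 mm; a dark steel detent housing, 46 mm high, stands at its rim, 138 mm from the axis, 45 degrees clockwise from +x.
- handle_top (a point): centre of the top of the turntable's handle, a plain black upright post, round, 18 mm in diameter, 75 mm tall, standing on the disc 85 mm from the turning axis, across from the cylinder block; its top is 111 mm above the bench. It turns with the disc and does not spin on its own.
- cylinder_block: aluminium block 48 x 48 mm, 92 mm tall, fixed upright on the turntable, its centre 65 mm from the turning axis, across from the handle. Origin: centre of its underside (36 mm above the bench), z up. A round bore of 17 mm, 80 mm deep, opens in the middle of its top.
- bore_mouth (a point): centre of the bore's mouth in the top face of the cylinder block, 128 mm above the bench.
- piston_rod: loose upright steel rod, 16 mm in diameter, 130 mm long, about 0.18 to 0.35 kg, standing on the bore's floor. Origin: centre of its foot, z up along it. Its top 28 mm are a round black knob of 32 mm diameter; fully in, 22 mm of bare rod show between block and knob, and the knob's top is 178 mm above the bench. Only a grip holds it up once drawn.
- rod_groove (a point): centre of the rod at its dark groove, 40 mm from the foot; inside the bore, 40 mm below the mouth, when the rod is fully in.
- keeper_tip (a point): middle of the inner edge of the keeper's underside, 50 mm from the turning axis. The keeper is a fixed level steel plate, 10 mm thick, 66 mm wide, reaching from a grey post outside the disc inward over the rod's starting place; underside 186 mm, top 196 mm above the bench. Under it the rod can be neither drawn nor gripped from above.
- sample_jar: bystander: round jar with a lid, 60 mm in diameter, 85 mm tall. Origin: centre of its underside. To be left alone.
- valve_box: bystander: white box 90 x 100 x 70 mm with a black knob on top, 90 mm tall in all. Origin: centre of its underside. To be left alone.
- hose_adapter: bystander: cream plastic tube standing upright, 32 mm outside diameter, 40 mm tall. Origin: centre of its underside. To be left alone.

How it is judged:
By the outcome, as a careful person would: the job done as asked, in the order asked, and still so for the second after the job is handed in, while the arm keeps its last pose, push and grip.
It also fails if it takes over 51 s, if anything falls off the work surface, if the arm or the gripper's body presses on something with over 40 N, if the wrist force passes 120 N, or if a joint passes its speed limit or range.

## Working session

There is one attempt and no reset: what is moved stays moved. The work goes in short steps, Python scripts to look and compute and a shell command to move; the robot and the scene stay as the last step left them, time stands still between calls to the robot, and variables do not carry over. Pictures are saved under pics/ and viewed, at most 10 in all, crops included, and the job is handed in when it is done.

```bash
ls; mkdir -p pics
cat > h.py <<'E'
import numpy as np, cv2
from plant import ctrl
def snap(n,f):
    s=ctrl.snapshot(n); cv2.imwrite('pics/'+f+'.png',s['frame'][:,:,::-1]); np.savez('pics/'+f+'.npz',**s); return s
def K(s):
    f=240/np.tan(np.radians(s['fovy'])/2); return f
def ray(s,u,v):
    f=K(s); d=np.array([(u-s['cx'])/f,(v-s['cy'])/f]); p=d.copy()
    for _ in range(20): p=d/(1+s['k1']*(p@p))
    R=np.array(s['R']); c=-R.T@np.array(s['t']); return c,R.T@np.array([p[0],p[1],1])
def onz(s,u,v,z):
    c,d=ray(s,u,v); return c+d*(z-c[2])/d[2]
def dep(s,u,v):
    c,d=ray(s,u,v); return c+d*s['z_map'][int(v),int(u)]
def proj(s,X):
    p=np.array(s['R'])@np.array(X)+s['t']; q=p[:2]/p[2]; q=q*(1+s['k1']*(q@q)); return q*K(s)+[s['cx'],s['cy']]
E
python3 - <<'E'
from h import *
for n in('scene','top'):
    s=snap(n,n+'0'); print(n,s['fovy'],s['cx'],s['cy'],s['k1'],-np.array(s['R']).T@s['t'],np.array(s['R'])[2])
print(ctrl.get_obs())
E
```

```text
drive.py
pics
plant.py
scene 48.75384880931274 317.3595476955698 227.37670051688968 0.03434715241034477 [ 1.10841958 -0.81781256  1.01054323] [-0.37836908  0.62492998 -0.68286115]
top 42.82746312487469 325.0126066017558 235.12842745064953 -0.1536714266564682 [0.37455881 0.0054837  1.54900796] [ 0.16965723  0.0079058  -0.98547142]
{'clock': 0.1, 'joint_pos': array([ 8.28558526e+01,  2.05864337e+01,  6.38519940e-01, -1.79772972e-02,
       -7.01339681e+01, -1.65071262e+01]), 'qvel': array([-0.00708594, -0.1550748 , -0.01825664,  0.12656187,  0.02432456,
        0.03858172]), 'tau': array([-2.43378447e-03, -5.84161448e+01,  2.93751973e+01,  7.01556087e+00,
        1.01839556e-02, -4.89221293e-05]), 'tool_pos': array([0.2706469 , 0.61793309, 0.25072188]), 'orientation': array([ 1.79916691e+02, -7.06349526e-03, -2.36573895e+01]), 'force': array([0.56943503, 0.54700204, 0.42589484]), 'moment': array([ 0.00453059,  0.02705996, -0.01924101]), 'gripper_force': 0.0, 'opening': 0.08753882898088597}
```

View pics/scene0.png

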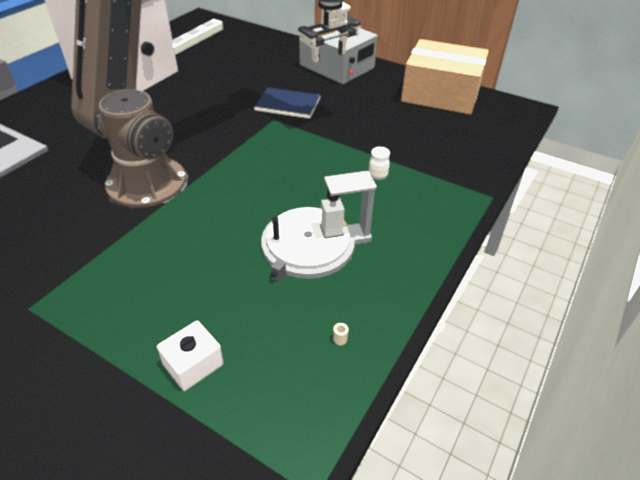

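View pics/top0.png

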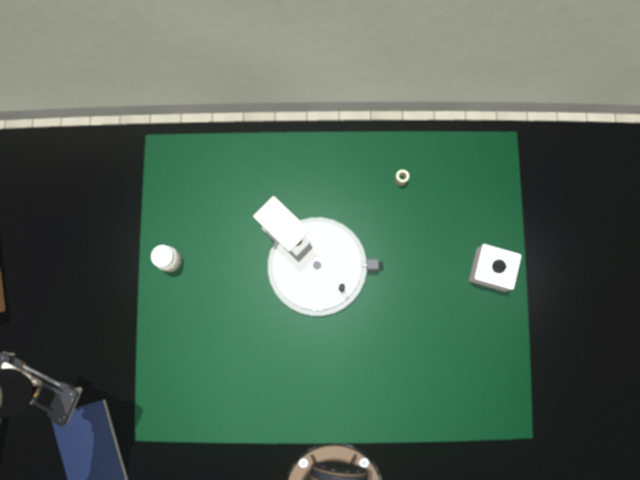

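The scene view shows the stand near (308,240) and the handle at (276,228). The top view shows the disc centre at (317,266), handle top at about (342,288), keeper plate at (254-311, 197-252), detent housing at (374,266). The jar is at (166,258), the adapter at (402,177) and the box at (496,267). Next I'll measure these.

```bash
cat > m.py <<'E'
from h import *
t=dict(np.load('pics/top0.npz')); s=dict(np.load('pics/scene0.npz'))
def comp(m,x0,y0,x1,y1):
    mm=np.zeros_like(m); mm[y0:y1,x0:x1]=m[y0:y1,x0:x1]
    n,l,st,c=cv2.connectedComponentsWithStats(mm); i=1+np.argmax(st[1:,4]); return c[i],st[i],(l==i).astype(np.uint8)
g=t['frame'].astype(int); v=g.max(2)
# disc: points of depth-height ~36mm
H=np.zeros((480,640));
P=np.zeros((480,640,3))
for y in range(180,340):
    for x in range(230,400): P[y,x]=dep(t,x,y)
H=P[:,:,2]
m=(abs(H-.036)<.005)&(v>120)
pts=P[m][:,:2]; print('disc n',len(pts),'bbox',pts.min(0),pts.max(0))
hull=cv2.convexHull(pts.astype(np.float32)); c,r=cv2.minEnclosingCircle(hull); print('disc circ',c,r)
c,st,_=comp((v<140).astype(np.uint8),308,257,327,275); print('hub',c,st,onz(t,*c,.036))
c,st,_=comp((v<70).astype(np.uint8),330,278,352,300); print('handle blob',c,st,onz(t,*c,.111), onz(t,*c,.036))
m=(abs(H-.194)<.008).astype(np.uint8); c,st,l=comp(m,230,180,330,262)
pp=P[l>0]; rc=cv2.minAreaRect(pp[:,:2].astype(np.float32)); print('keeper',rc,cv2.boxPoints(rc),np.median(pp[:,2]))
m=(abs(H-.046)<.01)&(v<120);c,st,l=comp(m.astype(np.uint8),364,255,390,280); print('det',c,onz(t,*c,.046),np.median(H[l>0]))
m=(abs(H-.128)<.008);c,st,l=comp(m.astype(np.uint8),270,230,330,280); print('block top',c,st,P[l>0].mean(0))
# scene: handle
vs=s['frame'].max(2).astype(int)
c,st,_=comp((vs<70).astype(np.uint8),266,210,284,238); print('scene handle',c,st, onz(s,st[0]+st[2]/2,st[1]+2,.111))
E
python3 m.py
python3 - <<'E'
from h import *
a=cv2.imread('pics/top0.png')[180:330,240:400]; b=cv2.imread('pics/scene0.png')[160:290,250:390]
a=cv2.resize(a,None,fx=3.75,fy=3.75,interpolation=2)[:560,:400*2]
cv2.imwrite('pics/c1.png',a)
E
```

```text
disc n 4415 bbox [ 0.44814296 -0.17190416] [0.77366345 0.14566315]
disc circ (0.6330943703651428, -0.02339598536491394) 0.20420311391353607Traceback (most recent call last):
  File "m.py", line 16, in <module>
    c,st,_=comp((v<140).astype(np.uint8),308,257,327,275); print('hub',c,st,onz(t,*c,.036))
           ~~~~^^^^^^^^^^^^^^^^^^^^^^^^^^^^^^^^^^^^^^^^^^
  File "m.py", line 5, in comp
    n,l,st,c=cv2.connectedComponentsWithStats(mm); i=1+np.argmax(st[1:,4]); return c[i],st[i],(l==i).astype(np.uint8)
                                                       ~~~~~~~~~^^^^^^^^^^
    return _wrapfunc(a, 'argmax', axis=axis, out=out, **kwds)
    return bound(*args, **kwds)
ValueError: attempt to get argmax of an empty sequence
```

View pics/c1.png

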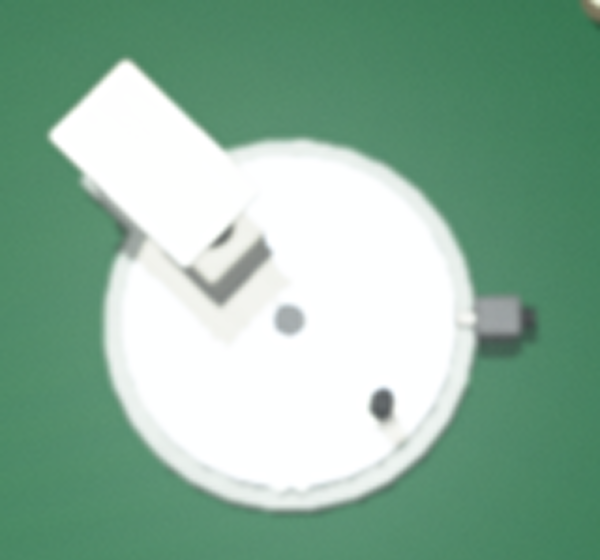

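The crop shows the hub at (317,265), the handle top at about (341,287), the keeper's inner edge from crop (190,262) to (252,190), and the housing at (373,264). The depth mask also took in the base rim, so I'll use the hub blob and ray casts instead.

```bash
sed -i 's/^pts=P.*$//; s/^hull=.*$//; s/(v<140)/(v<200)/' m.py; python3 m.py
python3 - <<'E'
from h import *
t=dict(np.load('pics/top0.npz'));s=dict(np.load('pics/scene0.npz'))
for q in [(190,262),(252,190),(127,60),(50,135)]: print('keep',onz(t,240+q[0]/3.75,180+q[1]/3.75,.196))
g=t['frame'].astype(int); m=(~((g[:,:,1]-g[:,:,0])>18)).astype(np.uint8); m[:,:240]=0;m[:180]=0;m[330:]=0;m[:,395:]=0
cs=max(cv2.findContours(m,0,1)[0],key=cv2.contourArea)[:,0]
P=np.array([onz(t,u,v,.02)[:2] for u,v in cs]); c0=onz(t,317,265.3,.036)[:2]
for k in range(5):
    d=np.hypot(*(P-c0).T); w=abs(d-.125)<.006; A=np.c_[2*P[w],np.ones(w.sum())]; x=np.linalg.lstsq(A,(P[w]**2).sum(1),rcond=None)[0]; c0=x[:2]
print('base',c0,np.sqrt(x[2]+c0@c0),w.sum())
# scene hub
v=s['frame'].max(2)[225:245,298:318]; print(onz(s,308,234.5,.036)); print(v[::2,::2])
E
```

```text
hub [316.8   264.925] [314 262   7   7  40] [0.55993912 0.03854272 0.036     ]
keep [0.57465076 0.09337128 0.196     ]
keep [0.61798133 0.05630259 0.196     ]
keep [0.69870174 0.13207903 0.196     ]
keep [0.65270321 0.17828819 0.196     ]
base [0.55906919 0.03828768] 0.12291869308690977 247
[0.56202444 0.03717998 0.036     ]
[[247 247 247 247 247 247 246 233 233 233]
 [247 247 247 247 247 247 248 242 233 232]
 [247 247 247 247 248 248 248 247 233 233]
 [247 247 248 250 228 208 235 249 235 234]
 [247 247 248 185 156 154 156 230 238 233]
 [247 247 248 217 150 150 151 245 244 234]
 [247 247 247 249 243 237 250 248 248 234]
 [247 247 247 247 248 248 247 247 247 248]
 [247 247 247 247 247 247 247 247 247 247]
 [247 247 247 247 247 247 247 247 247 247]]Traceback (most recent call last):
  File "m.py", line 17, in <module>
    c,st,_=comp((v<70).astype(np.uint8),330,278,352,300); print('handle blob',c,st,onz(t,*c,.111), onz(t,*c,.036))
           ~~~~^^^^^^^^^^^^^^^^^^^^^^^^^^^^^^^^^^^^^^^^^
  File "m.py", line 5, in comp
    n,l,st,c=cv2.connectedComponentsWithStats(mm); i=1+np.argmax(st[1:,4]); return c[i],st[i],(l==i).astype(np.uint8)
                                                       ~~~~~~~~~^^^^^^^^^^
    return _wrapfunc(a, 'argmax', axis=axis, out=out, **kwds)
    return bound(*args, **kwds)
ValueError: attempt to get argmax of an empty sequence
```

```bash
python3 - <<'E'
from h import *
t=dict(np.load('pics/top0.npz'));s=dict(np.load('pics/scene0.npz'))
v=t['frame'].max(2).astype(int); print(v[280:296,334:350])
a=np.array([.5605,.038]);th=np.radians(45.4);e=np.array([np.cos(th),np.sin(th)])
for z in(.111,.04): print('pred handle px',proj(t,[*(a-.085*e),z]),proj(s,[*(a-.085*e),z]))
print('det pred',proj(t,[a[0]+.138*np.cos(th-np.pi*.75),a[1]+.138*np.sin(th-np.pi*.75),.046]))
vs=s['frame'].max(2).astype(int); print(vs[212:244:2,266:288])
for n,p,z in(('jar',(166,252),.085),('adapter',(402,176),.04),('box',(499,266),.09)): print(n,onz(t,*p,z))
E
python3 drive.py '[[0.03,0.04,0,10,0.088],[0.07,0.08,0,20,0.088],[0.11,0.12,0,30,0.088],[0.15,0.16,0,40,0.088],[0.19,0.2,0,50,0.088],[0.23,0.24,0,60,0.088],[0.27,0.28,0,70,0.088],[0.31,0.32,0,80,0.088]]'
```

```text
[[255 255 255 255 255 255 255 255 255 255 255 255 255 255 255 255]
 [255 255 255 255 255 255 255 255 255 255 255 255 255 255 255 255]
 [255 255 255 255 255 255 255 255 254 255 255 255 255 255 255 255]
 [255 255 255 255 255 255 244 222 212 230 252 255 255 255 255 255]
 [255 255 255 255 255 232 180 142 133 157 219 254 255 255 255 255]
 [255 255 255 255 244 182 126 110 104 116 173 244 255 255 255 255]
 [255 255 255 255 231 153 112 106 105 108 151 231 255 255 255 255]
 [255 255 255 254 217 138 109 106 106 107 149 229 254 255 255 255]
 [255 255 255 253 203 128 102 104 104 106 157 235 255 255 255 255]
 [255 255 255 253 211 133  99  96  97 107 168 240 255 255 255 255]
 [255 255 255 254 238 177 117  96  97 120 177 236 253 255 255 255]
 [255 255 255 255 254 233 169 127 128 155 192 230 249 255 255 255]
 [255 255 255 255 255 252 227 185 177 194 215 231 247 254 255 255]
 [255 255 255 255 255 253 243 222 216 224 231 240 247 253 255 255]
 [255 255 255 255 255 253 248 237 234 238 241 245 247 251 253 252]
 [255 255 255 255 255 255 254 250 245 245 246 246 247 247 246 238]]
pred handle px [342.1436250
[... 1205 characters left out ...]
199  49  36  33  39  99 235 252 248 247 247
  247 247 247 247]
 [246 248 248 248 249 251 252 154  50  36  34  43  83 205 252 248 247 247
  247 247 247 247]
 [227 245 244 237 231 218 182 119  65  41  41  49  97 205 250 248 248 247
  247 247 247 247]
 [209 232 244 241 235 218 214 235 225 198 197 209 223 239 238 246 248 247
  247 247 247 247]
 [200 239 250 248 248 249 247 239 233 233 231 230 234 243 248 248 247 247
  247 247 247 247]]
jar [0.58777464 0.40676911 0.085     ]
adapter [ 0.78587528 -0.17982218  0.04      ]
box [ 0.54647711 -0.40402964  0.09      ]
clock: 1.1
tool_pos: [0.4266, 0.199, 0.2516]
orientation: [-180.0, 0.0, -104.0]
force: [0.5, 0.3, 0.1]
opening: 0.0877
gripper_force: 0.0
```

```bash
cat >> h.py <<'E'
AX=np.array([.5605,.038]); TH=45.4
def go(x,y,z,yaw):
    o=ctrl.get_obs(); p=o['tool_pos']; w=o['orientation'][2]; c,s_=np.cos(np.radians(w)),np.sin(np.radians(w))
    d=np.array([x,y,z])-p; return np.round([c*d[0]+s_*d[1], s_*d[0]-c*d[1], -d[2], (w-yaw+180)%360-180],4)
def hnd(phi,r=.085): # phi turn deg
    a=np.radians(TH+180+phi); return AX+r*np.array([np.cos(a),np.sin(a)])
E
python3 - <<'E'
from h import *
print(hnd(0),go(*hnd(0),.2,-124), ctrl.get_obs()['joint_pos'])
E
```

```text
[ 0.50081699 -0.02252221] [ 0.1971 -0.1255  0.0516 20.0468] [ 4.90552484e+01  9.04281639e-01 -2.40619359e+01 -1.54619720e-03
 -6.50208259e+01 -6.30077468e+01]
```

```bash
python3 drive.py '[[0.05,-0.031,0,5,0.06],[0.1,-0.062,0,10,0.05],[0.15,-0.094,0,15,0.05],[0.197,-0.125,0,20,0.05],[0.197,-0.125,0,20,0.05],[0.197,-0.125,0.05,20,0.05],[0.197,-0.125,0.1,20,0.05],[0.197,-0.125,0.125,20,0.05]]'
python3 - <<'E'
from h import *
print(go(*hnd(0),.096,-124)); snap('scene','s1')
a=cv2.imread('pics/s1.png')[120:300,220:420]; cv2.imwrite('pics/s1c.png',cv2.resize(a,None,fx=3,fy=3,interpolation=2))
E
```

```text
clock: 2.1
tool_pos: [0.4996, -0.02, 0.124]
orientation: [179.9, -0.1, -123.6]
force: [-0.4, -0.4, 1.0]
opening: 0.0503
gripper_force: 0.0
[ 0.0014 -0.0024  0.028   0.3757]
```

View pics/s1c.png

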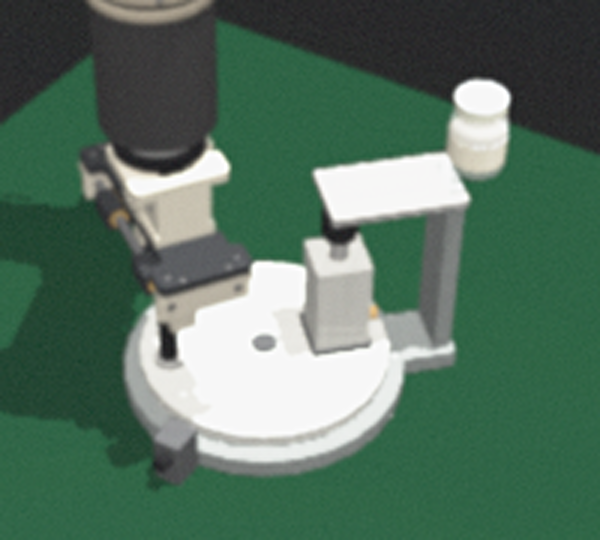

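The post at crop (168,345) stands between the open fingers, well clear of the block and keeper. Next I'll descend and close to a loose cage.

```bash
python3 drive.py '[[0.001,-0.002,0.028,0,0.05],[0.001,-0.002,0.028,0,0.026],[0.001,-0.002,0.028,0,0.026],[0.001,-0.002,0.028,0,0.026],[0.001,-0.002,0.028,0,0.026]]'
python3 - <<'E'
from h import *
o=ctrl.get_obs();print(o['force'],o['opening'],o['tool_pos'])
# waypoints along the arc for the TCP: lead 4 mm (cage slack)
for phi in range(15,106,15): print(phi, go(*hnd(phi),.096,-124+59*phi/90))
E
```

```text
clock: 2.78
tool_pos: [0.5029, -0.0219, 0.0995]
orientation: [-179.9, 0.1, -123.6]
force: [0.1, -0.8, 0.2]
opening: 0.0265
gripper_force: 0.0
[ 0.06811444 -0.77463634  0.22470636] 0.02649191237019098 [ 0.50286731 -0.02190173  0.09946072]
15 [ 3.0000e-03 -2.0800e-02  3.5000e-03 -9.4753e+00]
30 [-1.40000e-03 -4.25000e-02  3.50000e-03 -1.93086e+01]
45 [-1.1400e-02 -6.2400e-02  3.5000e-03 -2.9142e+01]
60 [-2.61000e-02 -7.90000e-02  3.50000e-03 -3.89753e+01]
75 [-4.46000e-02 -9.12000e-02  3.50000e-03 -4.88086e+01]
90 [-6.5600e-02 -9.8200e-02  3.5000e-03 -5.8642e+01]
105 [-8.78000e-02 -9.96000e-02  3.50000e-03 -6.84753e+01]
```

```bash
python3 drive.py '[[0.003,-0.011,0.003,-5,0.026],[0.003,-0.021,0.003,-10,0.026],[0.001,-0.032,0.003,-15,0.026],[-0.001,-0.043,0.003,-20,0.026],[-0.006,-0.053,0.003,-25,0.026],[-0.011,-0.062,0.003,-30,0.026],[-0.018,-0.071,0.003,-35,0.026],[-0.026,-0.079,0.003,-39,0.026]]'
python3 - <<'E'
from h import *
o=ctrl.get_obs();print(o['force'],o['opening'],o['tool_pos'])
for phi in (65,70,75,80,85,90,92,95): print(phi, go(*hnd(phi),.096,-124+59*phi/90))
t=snap('top','t2')
E
```

```text
clock: 3.78
tool_pos: [0.5821, -0.0447, 0.0957]
orientation: [179.9, -0.0, -84.5]
force: [-2.2, -1.1, 0.3]
opening: 0.0261
gripper_force: 1.0
[-2.20255281 -1.09258423  0.31713369] 0.026062065902879822 [ 0.58214641 -0.0446614   0.09565323]
65 [-2.2000e-03 -8.2000e-03 -3.0000e-04 -3.1438e+00]
70 [-4.4000e-03 -1.5300e-02 -3.0000e-04 -6.4215e+00]
75 [-7.3000e-03 -2.2200e-02 -3.0000e-04 -9.6993e+00]
80 [-1.07000e-02 -2.87000e-02 -3.00000e-04 -1.29771e+01]
85 [-1.47000e-02 -3.50000e-02 -3.00000e-04 -1.62549e+01]
90 [-1.92000e-02 -4.09000e-02 -3.00000e-04 -1.95327e+01]
92 [-2.11000e-02 -4.31000e-02 -3.00000e-04 -2.08438e+01]
95 [-2.42000e-02 -4.64000e-02 -3.00000e-04 -2.28104e+01]
```

View pics/t2.png

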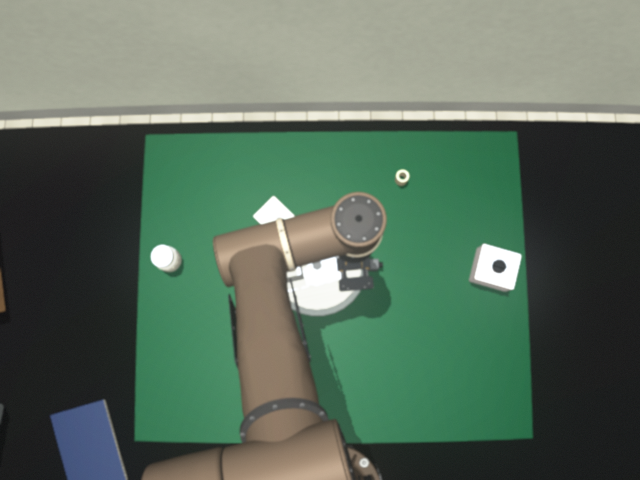

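The top view is blocked by the arm, with the wrist over (358,218), and the bystanders haven't moved. The force is light, so the handle is following. I'll go on to just short of the bump.

```bash
python3 drive.py '[[-0.002,-0.008,0,-3,0.026],[-0.004,-0.015,0,-6,0.026],[-0.007,-0.022,0,-10,0.026],[-0.011,-0.029,0,-13,0.026],[-0.015,-0.035,0,-16,0.026],[-0.017,-0.038,0,-18,0.026]]'
cat > chk.py <<'E'
from h import *
o=ctrl.get_obs();d=o['tool_pos'][:2]-AX
print('F',o['force'].round(1),o['opening'],'gf',o['gripper_force'],o['tool_pos'],'r',np.hypot(*d),'ang',(np.degrees(np.arctan2(d[1],d[0]))-TH-180)%360)
for phi in (88,90,92,94,95,96): print(phi, go(*hnd(phi),.096,-124+59*phi/90))
E
python3 chk.py
```

```text
clock: 4.58
tool_pos: [0.6167, -0.025, 0.0956]
orientation: [179.7, 0.0, -66.6]
force: [-9.3, -7.4, 8.0]
opening: 0.0262
gripper_force: 5.8
F [-9.3 -7.4  8. ] 0.026187688011919792 gf 5.821721702814102 [ 0.61667205 -0.02499841  0.09555305] r 0.08440437569415848 ang 86.32155127741191
88 [-3.000e-04 -2.500e-03 -4.000e-04 -3.369e-01]
90 [-1.300e-03 -5.300e-03 -4.000e-04 -1.648e+00]
92 [-2.5000e-03 -8.0000e-03 -4.0000e-04 -2.9591e+00]
94 [-3.7000e-03 -1.0700e-02 -4.0000e-04 -4.2702e+00]
95 [-4.4000e-03 -1.2100e-02 -4.0000e-04 -4.9258e+00]
96 [-5.1000e-03 -1.3400e-02 -4.0000e-04 -5.5813e+00]
```

```bash
python3 drive.py '[[-0.000,-0.001,0,0,0.026],[-0.000,-0.002,0,0,0.026],[-0.001,-0.003,0,0,0.026]]'; python3 chk.py
```

```text
clock: 4.95
tool_pos: [0.6194, -0.0229, 0.0956]
orientation: [179.8, 0.0, -66.7]
force: [-3.6, -3.8, 0.8]
opening: 0.0258
gripper_force: 2.2
F [-3.6 -3.8  0.8] 0.025808685888119416 gf 2.2441066056489944 [ 0.61938809 -0.02288166  0.09559967] r 0.08470173794011952 ang 88.64639960915366
88 [ 6.000e-04  8.000e-04 -4.000e-04 -4.372e-01]
90 [-5.0000e-04 -2.0000e-03 -4.0000e-04 -1.7483e+00]
92 [-1.6000e-03 -4.7000e-03 -4.0000e-04 -3.0594e+00]
94 [-2.9000e-03 -7.4000e-03 -4.0000e-04 -4.3705e+00]
95 [-3.5000e-03 -8.7000e-03 -4.0000e-04 -5.0261e+00]
96 [-4.2000e-03 -1.0000e-02 -4.0000e-04 -5.6816e+00]
```

```bash
python3 drive.py '[[0,-0.001,0,0,0.026],[0,-0.001,0,0,0.026]]'; python3 drive.py '[[0,-0.001,0,0,0.026],[0,-0.001,0,0,0.026]]';python3 drive.py '[[0,-0.001,0,0,0.026],[0,-0.001,0,0,0.026]]'; python3 chk.py
```

```text
clock: 5.2
tool_pos: [0.6221, -0.021, 0.0956]
orientation: [-180.0, 0.0, -66.7]
force: [-1.3, -0.5, -0.0]
opening: 0.0262
gripper_force: 0.5
clock: 5.45
tool_pos: [0.6237, -0.0206, 0.0958]
orientation: [-179.9, -0.0, -66.6]
force: [0.2, -0.1, 1.5]
opening: 0.0262
gripper_force: 0.0
clock: 5.7
tool_pos: [0.6242, -0.0204, 0.0956]
orientation: [-180.0, -0.0, -66.6]
force: [-0.5, -0.2, -0.7]
opening: 0.0261
gripper_force: 0.2
F [-0.5 -0.2 -0.7] 0.02614707078132428 gf 0.1572229340672493 [ 0.62420803 -0.02037805  0.09559333] r 0.08641012273512992 ang 92.09980866972558
88 [ 0.001   0.0062 -0.0004 -0.3373]
90 [-1.0000e-04  3.4000e-03 -4.0000e-04 -1.6484e+00]
92 [-1.2000e-03  7.0000e-04 -4.0000e-04 -2.9595e+00]
94 [-2.5000e-03 -2.0000e-03 -4.0000e-04 -4.2706e+00]
95 [-3.1000e-03 -3.3000e-03 -4.0000e-04 -4.9262e+00]
96 [-3.8000e-03 -4.6000e-03 -4.0000e-04 -5.5818e+00]
```

```bash
for i in 1 2; do python3 drive.py '[[-0.0003,-0.001,0,0,0.026],[-0.0003,-0.001,0,0,0.026]]'; done; python3 chk.py|head -1
python3 - <<'E'
from h import *
snap('scene','s3')
a=cv2.imread('pics/s3.png')[120:300,220:420]; cv2.imwrite('pics/s3c.png',cv2.resize(a,None,fx=3,fy=3,interpolation=2))
E
```

```text
clock: 5.95
tool_pos: [0.6245, -0.0201, 0.0956]
orientation: [180.0, -0.0, -66.7]
force: [-1.8, -1.8, 1.4]
opening: 0.026
gripper_force: 1.4
clock: 6.2
tool_pos: [0.6247, -0.0198, 0.0955]
orientation: [179.9, -0.0, -66.7]
force: [-3.9, -4.3, 3.0]
opening: 0.026
gripper_force: 2.7
F [-3.9 -4.3  3. ] 0.026044981183438266 gf 2.662273943424225 [ 0.62472993 -0.0198302   0.09546304] r 0.08642809585143574 ang 92.60132545923437
```

View pics/s3c.png

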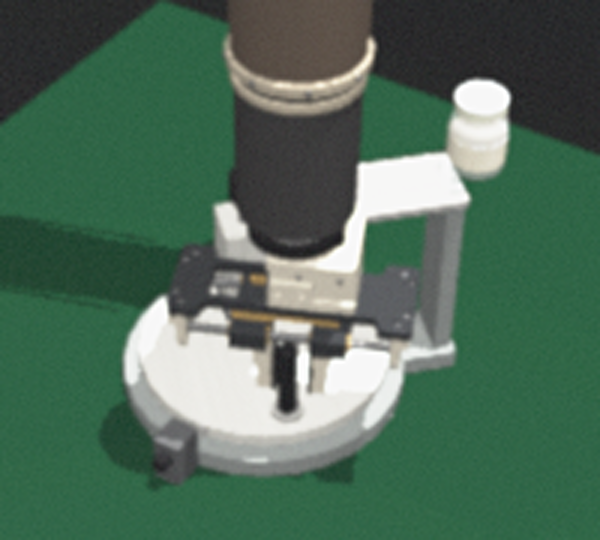

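Force fell to zero and then rose again with the push. The post stands at crop (287,375), at about 90° of turn, which fits the detent. Now I'll back off, open the fingers and rise.

```bash
python3 drive.py '[[0,0.003,0,0,0.03],[0,0.004,0,0,0.05],[0,0.004,0,0,0.05],[0,0.004,-0.03,0,0.05],[0,0.004,-0.08,0,0.05],[0,0.004,-0.12,0,0.05],[0,0.004,-0.16,0,0.05],[0,0.004,-0.16,0,0.05]]'
python3 - <<'E'
from h import *
o=ctrl.get_obs(); print(o['joint_pos'].round(1))
a=np.radians(TH+90); r=AX+.065*np.array([np.cos(a),np.sin(a)]); print('rod',r)
for yaw in(-45,-134.6,45): print(yaw,go(*r,.256,yaw))
s=snap('scene','s4')
v=s['frame'].max(2).astype(int); 
for z in(.178,.150,.128): print(z,proj(s,[*r,z]))
q=proj(s,[*r,.15]).astype(int); c=cv2.imread('pics/s4.png')[q[1]-70:q[1]+80,q[0]-80:q[0]+120]; print(q); cv2.imwrite('pics/s4c.png',cv2.resize(c,None,fx=3,fy=3,interpolation=2))
E
```

```text
clock: 7.25
tool_pos: [0.6239, -0.0204, 0.2598]
orientation: [-179.6, -0.1, -66.6]
force: [-0.5, 0.8, 0.3]
opening: 0.0503
gripper_force: 0.0
[ 16.1  15.3  -5.8   0.1 -68.5   7.3]
rod [0.51421831 0.08363995]
-45 [-1.3900e-01  5.9400e-02  3.8000e-03 -2.1618e+01]
-134.6 [-1.3900e-01  5.9400e-02  3.8000e-03  6.7982e+01]
45 [-1.39000e-01  5.94000e-02  3.80000e-03 -1.11618e+02]
0.178 [301.91489199 176.96096808]
0.15 [302.01711923 185.54224517]
0.128 [302.09526957 192.11760091]
[302 185]
```

View pics/s4c.png

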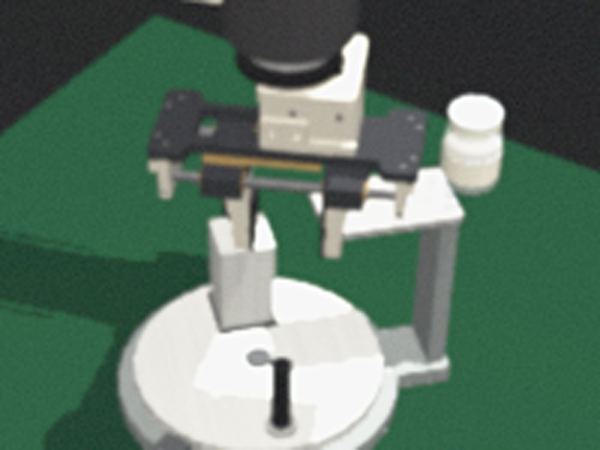

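The block now stands clear of the keeper with its top at about image (302,192), as predicted. The handle top is at about (316,236). I'll move the arm aside to get a clean measurement from both cameras.

Run:
```python
from h import *
print(go(.40,.36,.28,-134.6))
```

```text
[-4.3750e-01  5.3700e-02 -2.2600e-02  6.7958e+01]
```

```bash
python3 drive.py '[[-0.05,0.006,-0.02,8,0.06],[-0.11,0.013,-0.02,17,0.06],[-0.16,0.02,-0.02,26,0.06],[-0.22,0.027,-0.02,35,0.06],[-0.27,0.034,-0.02,44,0.06],[-0.33,0.04,-0.02,52,0.06],[-0.38,0.047,-0.02,60,0.06],[-0.437,0.054,-0.02,68,0.06]]'
python3 - <<'E'
from h import *
for n in('top','scene'):
    s=snap(n,n[0]+'5')
    c=cv2.imread('pics/'+n[0]+'5.png'); q=proj(s,[*AX,.1]).astype(int); c=c[q[1]-65:q[1]+65,q[0]-80:q[0]+80]; print(n,q-[80,65]); cv2.imwrite('pics/%s5c.png'%n[0],cv2.resize(c,None,fx=4,fy=4,interpolation=2))
t=cv2.imread('pics/t5c.png');s=cv2.imread('pics/s5c.png'); cv2.imwrite('pics/b5.png',cv2.resize(np.vstack([t,s]),None,fx=.57,fy=.57))
E
```

```text
clock: 8.3
tool_pos: [0.3977, 0.3601, 0.2746]
orientation: [-180.0, -0.1, -134.9]
force: [0.9, 0.5, 0.9]
opening: 0.0599
gripper_force: 0.0
top [236 196]
scene [227 151]
```

View pics/b5.png

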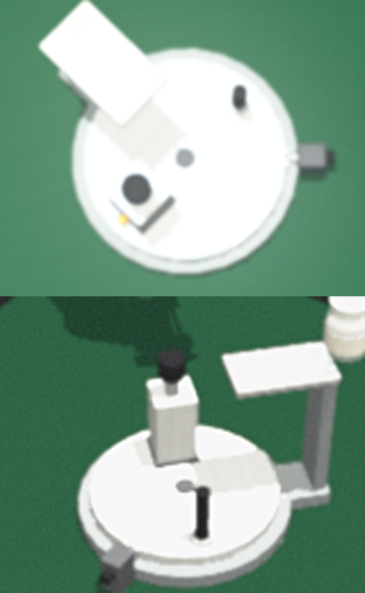

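The top view shows the knob at about (296,279) and the handle at (341,239). The scene view shows the knob at about (302,180). The keeper is well clear of both. Next I'll fit the knob blobs.

```bash
cat > m2.py <<'E'
from h import *
t=dict(np.load('pics/t5.npz')); s=dict(np.load('pics/s5.npz'))
def blob(s,x0,y0,x1,y1,th):
    v=s['frame'].max(2)[y0:y1,x0:x1]; n,l,st,c=cv2.connectedComponentsWithStats((v<th).astype(np.uint8)); i=1+np.argmax(st[1:,4]); print(st[i]+[x0,y0,0,0,0],c[i]+[x0,y0]); return c[i]+[x0,y0],st[i]+[x0,y0,0,0,0]
c,st=blob(t,284,267,308,292,150); print('knob top view z.178/.164',onz(t,*c,.178),onz(t,*c,.164),'w(m)',np.hypot(*(onz(t,st[0],c[1],.178)-onz(t,st[0]+st[2],c[1],.178))[:2]))
a=np.radians(TH+90); r=AX+.065*np.array([np.cos(a),np.sin(a)]); print('pred',r,proj(t,[*r,.178]),proj(t,[*r,.15]))
c,st=blob(t,333,230,350,248,160); print('handle',onz(t,*c,.09),hnd(90),proj(t,[*hnd(90),.111]),proj(t,[*hnd(90),.04]))
d=onz(t,*c,.085)[:2]-AX; print('turn',np.degrees(np.arctan2(d[1],d[0]))-TH+180)
c,st=blob(s,290,168,314,190,70); print('pred sc',proj(s,[*r,.178]),proj(s,[*r,.15])); 
v=s['frame'].max(2).astype(int); print(v[170:200:2,292:314])
E
python3 m2.py
```

```text
[290 273  12  13 120] [295.5  278.75]
knob top view z.178/.164 [0.51155672 0.08349828 0.178     ] [0.51295567 0.08429493 0.164     ] w(m) 0.027022863925250263
pred [0.51421831 0.08363995] [295.43805102 277.57211314] [296.13169267 278.80524528]
[338 234   6  10  51] [340.62745098 238.52941176]
handle [ 0.61710096 -0.02049412  0.09      ] [ 0.62102221 -0.02168301] [341.24985164 235.45719172] [340.76565501 240.26210024]
turn 89.03158592422062
[290 168  21  21 282] [300.34397163 177.0248227 ]
pred sc [301.91489199 176.96096808] [302.01711923 185.54224517]
[[ 65  68  67  70  68  68  70  68  72  71  65  70  68  66  69  65  67  66
   73  85  97  99]
 [ 68  68  70  67  67  68  70  71  70  66  68  72  70  71  73  68  74  68
   69  81  97 101]
 [ 65  70  71  68  68  68  68  68  61  65  62  65  67  64  68  67  67  64
   79  95 100 100]
 [ 69  68  65  68  66  65  63  62  61  64  62  63  65  63  61  63  68  64
   71  75  80  92]
 [ 69  71  66  64  60  58  59  61  62  60  65  63  62  60  63  59  58  66
   71  78  84  96]
 [ 72  65  72  66  54  44  53  62  66  62  63  62  64  57  55  49  67  90
   
[... 153 characters left out ...]
0  36  41  37  39  51  81 101
  100  98  97 100]
 [110 111 116 119 111  96  61  35  34  30  33  39  35  40  87 183 247 244
  161  99 101 102]
 [248 255 253 253 253 254 200 112  75  57  56  63  95 180 249 252 250 252
  245 149  97 100]
 [250 251 246 241 236 234 227 182 143 141 143 144 165 245 251 248 247 248
  253 227 125  97]
 [169 221 232 233 233 232 225 185 147 148 149 146 160 235 250 248 247 248
  249 254 219 112]
 [147 199 237 238 237 237 236 227 201 188 192 211 238 249 248 247 247 247
  248 250 250 165]
 [141 194 249 249 248 248 248 248 248 248 249 248 248 248 248 248 248 248
  248 249 254 232]
 [130 153 223 251 249 248 248 249 249 249 250 249 248 247 244 240 233 231
  223 215 201 166]]
```

Run:
```python
from h import *
print(go(.5135,.0838,.25,-134.6))
```

```text
[ 0.116  -0.2792  0.0242 -0.1035]
```

```bash
python3 drive.py '[[0.02,-0.05,0,0,0.07],[0.04,-0.1,0,0,0.07],[0.06,-0.15,0,0,0.07],[0.08,-0.2,0,0,0.07],[0.1,-0.25,0,0,0.07],[0.116,-0.279,0.02,0,0.07],[0.116,-0.279,0.024,0,0.07],[0.116,-0.279,0.024,0,0.07]]'
python3 - <<'E'
from h import *
import time
print(go(.5135,.0838,.171,-134.6),ctrl.get_obs()['joint_pos'].round(1))
E
```

```text
clock: 9.4
tool_pos: [0.5158, 0.0802, 0.2507]
orientation: [180.0, -0.1, -134.7]
force: [-0.2, 0.4, 0.8]
opening: 0.0699
gripper_force: 0.0
[-0.001   0.0042  0.0797 -0.0798] [ 30.4   6.2 -18.5  -0.  -65.5 -75.1]
```

```bash
python3 drive.py '[[0,0.001,0.02,0,0.07],[0,0.001,0.04,0,0.07],[0,0.001,0.04,0,0.07],[0,0.001,0.04,0,0.07]]'
python3 - <<'E'
from h import *
print(go(.5135,.0838,.171,-134.6))
E
```

```text
clock: 9.9
tool_pos: [0.5159, 0.082, 0.2126]
orientation: [-180.0, 0.1, -134.6]
force: [0.0, 0.9, -0.4]
opening: 0.0694
gripper_force: 0.0
[0.0003 0.003  0.0416 0.0252]
```

```bash
python3 drive.py '[[0,0.003,0.01,0,0.07],[0,0.003,0.03,0,0.07],[0,0.003,0.042,0,0.07],[0,0.003,0.042,0,0.07],[0,0.003,0.042,0,0.07]]'
python3 - <<'E'
from h import *
print(go(.5135,.0838,.171,-134.6),ctrl.get_obs()['force'])
s=snap('scene','s6');q=np.array([302,180]); c=cv2.imread('pics/s6.png')[120:240,222:382]; cv2.imwrite('pics/s6c.png',cv2.resize(c,None,fx=4,fy=4,interpolation=2))
E
```

```text
clock: 10.52
tool_pos: [0.5136, 0.0835, 0.1701]
orientation: [-180.0, 0.0, -134.6]
force: [-0.1, 0.2, 1.0]
opening: 0.0698
gripper_force: 0.0
[-0.0001  0.0003 -0.0009 -0.0424] [-0.08451758  0.18874304  1.03136205]
```

View pics/s6c.png

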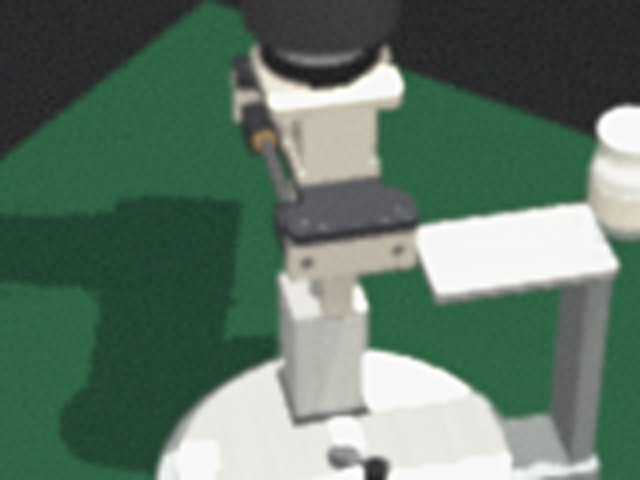

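The gripper is centred over the block, with the near finger at crop (337,293) and clear of the keeper. I'll close in stages and watch for one-sided contact.

```bash
python3 drive.py '[[0,0,0,0,0.05],[0,0,0,0,0.035],[0,0,0,0,0.035],[0,0,0,0,0.035],[0,0,0,0,0.035]]'; python3 -c "
from h import *
o=ctrl.get_obs();print(o['force'],o['moment'],o['tool_pos'])"
```

```text
clock: 11.2
tool_pos: [0.5133, 0.0833, 0.1696]
orientation: [-180.0, 0.0, -134.7]
force: [0.1, -0.4, -0.0]
opening: 0.0352
gripper_force: 0.0
[ 0.13206306 -0.38378243 -0.00051356] [ 0.11521488 -0.10173414  0.0476858 ] [0.51327722 0.08332195 0.16957547]
```

```bash
python3 drive.py '[[0,0,0,0,0.02],[0,0,0,0,0.02],[0,0,0,0,0.02],[0,0,0,0,0.02]]'; python3 -c "
from h import *
o=ctrl.get_obs();print(o['force'],o['moment'],o['tool_pos'])"
```

```text
clock: 11.7
tool_pos: [0.5133, 0.0834, 0.1695]
orientation: [180.0, -0.0, -134.7]
force: [-0.1, 0.1, 0.6]
opening: 0.0314
gripper_force: 30.0
[-0.14781479  0.13253117  0.5645967 ] [0.17829265 0.02411261 0.01476059] [0.51325694 0.08335558 0.16954424]
```

The grip holds at 31.4 mm on the 32 mm knob with almost no side load. Drawing it up slowly, 5 mm per row.

```bash
python3 drive.py '[[0,0,-0.002,0,0.02],[0,0,-0.005,0,0.02],[0,0,-0.008,0,0.02],[0,0,-0.01,0,0.02]]'; python3 drive.py '[[0,0,-0.004,0,0.02],[0,0,-0.008,0,0.02],[0,0,-0.012,0,0.02],[0,0,-0.016,0,0.02],[0,0,-0.02,0,0.02],[0,0,-0.02,0,0.02]]'
```

```text
clock: 12.2
tool_pos: [0.5133, 0.0833, 0.1798]
orientation: [-180.0, 0.0, -134.7]
force: [-0.0, -0.0, -2.8]
opening: 0.0316
gripper_force: 30.0
clock: 12.95
tool_pos: [0.5134, 0.0834, 0.1999]
orientation: [-180.0, 0.0, -134.6]
force: [-0.9, -0.1, -3.6]
opening: 0.0315
gripper_force: 30.0
```

```bash
python3 drive.py '[[0,0,-0.003,0,0.02],[0,0,-0.006,0,0.02],[0,0,-0.0095,0,0.02],[0,0,-0.0095,0,0.02],[0,0,-0.0095,0,0.02]]'
python3 - <<'E'
from h import *
s=snap('scene','s7'); c=cv2.imread('pics/s7.png')[130:250,232:392]; cv2.imwrite('pics/s7c.png',cv2.resize(c,None,fx=5,fy=5,interpolation=2))
o=ctrl.get_obs();print(o['force'],o['moment'],o['tool_pos'])
E
```

```text
clock: 13.58
tool_pos: [0.5132, 0.0833, 0.209]
orientation: [180.0, -0.0, -134.7]
force: [0.7, -0.0, -2.1]
opening: 0.0313
gripper_force: 30.0
[-0.17182759  0.61517739 -3.3307615 ] [ 0.11907372 -0.17670898 -0.01113045] [0.51318352 0.08330697 0.20894394]
```

View pics/s7c.png

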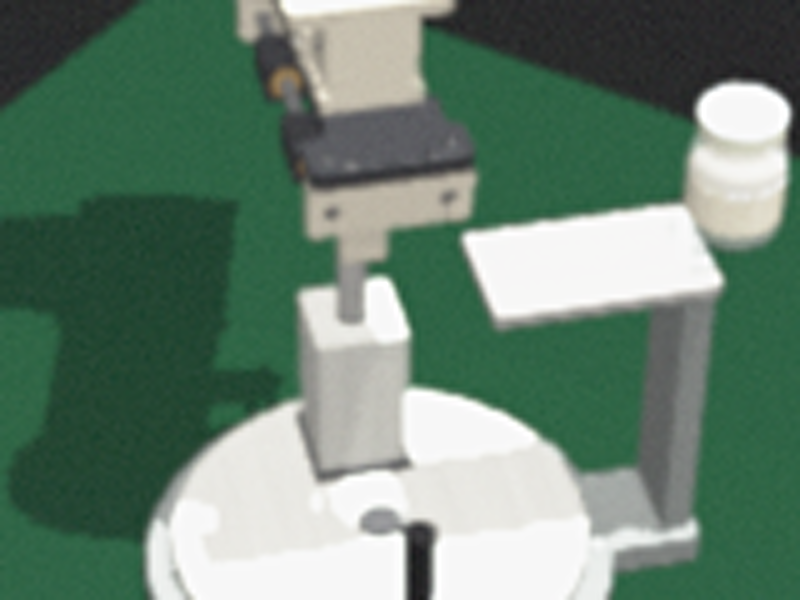

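The rod is drawn, with bare steel from crop (350,262) to (350,318) and the dark line of the groove at the bore's mouth. It has risen 39.5 mm with no side load, so I'll add the last half millimetre.

```bash
python3 drive.py '[[0,0,-0.0005,0,0.02],[0,0,-0.0005,0,0.02],[0,0,-0.0005,0,0.02]]'
python3 -c "
from h import *
o=ctrl.get_obs();print(o['force'],o['tool_pos'],ctrl.close_job())"
```

```text
clock: 14.0
tool_pos: [0.5133, 0.0833, 0.2095]
orientation: [180.0, -0.0, -134.7]
force: [-0.6, -0.2, -3.2]
opening: 0.0315
gripper_force: 30.0
the job is handed in; nothing more can be done
[-0.63299812 -0.22329364 -3.20843923] [0.51325181 0.08333757 0.209539  ] None
```

The job is handed in at 14.0 s: the turntable appears to be in its detent (about 90°, judged from force and camera), and the gripper holds the rod drawn up 40 mm with almost no side load and the groove at the bore's mouth; I never touched the jar, valve box or hose adapter.

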